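Seat a dome lens level in the blocking ring

ROBOT

A 6-joint arm with a two-finger parallel gripper is mounted at the origin on the work surface. World frame = base frame: x ahead of the robot, y to its left, z up, the work surface at z = 0. Lengths are in m, angles in rad, forces in N, time in s.
With the tool pointing down it reaches from about 0.325 to 0.9 m from the base axis. Payload 6.1 kg.
Tool frame: the origin (TCP) lies between the finger pads; the fingertips stand 19 mm ahead of it and the grasp point (between the pads) is the TCP; y points along the fingers, z is the direction in which the jaws open and shut, and the axes are right-handed (so a half turn about y gives the same grasp; the last joint's range is limited). The gripper opens to 87 mm and grips with 3 to 60 N. Pads are 19 mm wide; open, the fingers measure 117 mm over their backs; the gripper's body (75 mm by 190 mm) begins 51 mm behind the grasp point.
Start: joints at [1.108, 0.22, 1.526, -0, 1.395, -0.126], TCP at [0.207, 0.59, 0.242] pointing down, gripper open.
Joint ranges: [-2.98, 2.98], [-0.91, 2.08], [0.09, 2.57], [-1.24, 4.39], [0.2, 2.65], [-2.68, 2.68]. Speed limits (rad/s): [2.57, 2.57, 3.01, 3.14, 3.14, 3.14].

INTERFACE

Orientations are given as [roll, pitch, yaw] about the fixed x, y, z axes, in that order (R = Rz(yaw) Ry(pitch) Rx(roll)).
In Python, from plant import ctrl, effector, camera, get_calibration, ticket, status gives the robot as it stands. The module is installed in compiled form; this text tells all that it offers. Calls block until the motion is done:
- ctrl.move_pose(position, orientation): joint-space move of the TCP to a pose.
- ctrl.movel(position, ori=None, velocity=0.15, until_force=None): straight line of the TCP; ori=None keeps the orientation; velocity is the mean speed in m/s. With until_force (N) it stops when the force on the tool has changed by that much, and returns True; else False.
- ctrl.move_j(angles): joint-space move.
- effector.move_gripper(opening, force=None): opening from 0.0 (shut) to 1.0 (fully open); force is the grip in N (None keeps the last); returns when the fingers have stopped.
- ctrl.sleep(seconds).
- ctrl.solve_ik(position, orientation): joint angles nearest the present ones, or None.
- camera(name): name is "scene" or "top"; returns the picture (400x640x3 uint8, blue, green, red); there is no depth.
- get_calibration(name): a dict with "mtx" (3x3 intrinsics, pixels), "k1" (the pictures are not rectified: a ray, as slopes to the right and down, at radius r is drawn at 1 + k1 r^2 times it, then the intrinsics apply), "world_to_cam" (4x4, takes a point from world to camera coordinates). Camera axes: x right, y down, z forward; pixel columns grow to the right and rows downward; lengths in m; the calibration is good to about 2 mm. A picture is of the moment at which its call begins. get_calibration takes no time and is no camera call.
A pose or a line that the arm cannot do raises ctrl.PlanningError and nothing moves.
- ticket.close_job(): hands the job in, once; it reports no verdict.
Readings, each from a call of its own:
- status.current_time(): time.
- status.current_joint_pos(): joint angles.
- status.current_dq(): joint speeds.
- status.current_tau(): joint torques, N m.
- status.current_tcp_pos(): TCP position.
- status.current_ee_rot(): TCP orientation.
- status.current_wrist_force(): force on the tool from outside, world axes, zero at the start.
- status.current_torque(): the same for the moment, N m.
- status.current_finger_gap(): opening from 0.0 (shut) to 1.0 (fully open).
Only numpy, scipy, OpenCV 4.12 (cv2) and the standard library are available. Lean on these libraries where they do the work, as an engineer would, in place of code of your own. Each camera call takes 0.05 s, during which the arm holds its last target.

TASK

Take the turquoise dome lens out of its sloping cradle and set it gently, dome down, in the orange ring of the blocking station (the ring stands somewhat off the station's middle), without dropping it. Make sure its flat white face ends up level and centred in the ring (press a high side down lightly if it sits askew), then let go and move clear. Leave the bottle, the spectacle case and the screwdriver where they are.

Things in the scene. Friction and masses are not known exactly. Their poses are not given: they have to be found in the camera images.
- lens: Turquoise dome lens, near 130 g, 60 mm diameter, 30 mm thick: spherical dome (radius 34 mm, 18 mm high), then a straight rim band 12 mm wide, then a flat white face. Origin: apex of the dome. z: from the apex along the lens axis to the face (z up = dome down, face level). Band at z = 18 to 30 mm: pinch it across the diameter at z = 24. Centre of mass near z = 18; sphere centre at z = 34 mm.
- lens_face (a point): Centre of the lens's flat white face, z = 30 mm on the lens axis; axes as lens. Friction keeps the lens at whatever tilt it is left in the ring; pressing with a few N on the high side of the face, about 20 mm from its centre, turns it level.
- cradle: Fixed black sloping cradle. Origin: centre of its underside on the table; z up; x points horizontally to the side the dome faces. Base 95 x 80 x 12 mm (x, y, z). The rim rests on two black pads (within 26 mm of the middle in y, up to 70 mm high); the apex leans on a black plate on the +x side, 30 mm wide in y, 6 mm thick, top about 82 mm high. The face and both rim sides (+y, -y) are free.
- cradle_centre (a point): Middle of the lens's rim band as it lies in the cradle: 85 mm above the cradle's origin; axes as cradle. There the lens axis points, from face to apex, along cradle +x and 25 degrees down (so the lens is 65 degrees from upright).
- station: Fixed blocking station. Origin: centre of its underside on the table; z up. White base 125 x 110 x 30 mm (x, y, z) with a dark window; on it a flat cross slide carries a steel column (22 mm across, a disc 34 mm across under the ring) and the orange ring. The slide is locked where the last job left it: the ring's axis stands up to 8 mm off the origin's, each way in station x and y, not told here.
- ring_height (a point): A point 85 mm above the station's origin, level with the top of the ring, NOT its centre: the ring's axis is up to 8 mm off in x and in y (look, or feel for it). The ring is a round 5 mm bar on a mean diameter of 44 mm (49 outside, 39 inside). A lens seated and level has its apex 7.4 mm below this level and its face 22.6 mm above; off-centre, its dome meets the bar too early, on one side.
- cleaner: Bystander: small closed spray-fluid bottle, 44 mm diameter, 100 mm tall, loose; origin at the centre of its underside. Leave alone.
- case: Bystander: dark blue spectacle case 60 x 150 x 36 mm, loose; origin at the centre of its underside, long side along its y. Leave alone.
- driver: Bystander: red-handled screwdriver 150 mm long lying along its x axis, loose, under 35 mm high. Leave alone.
Mind the look-alikes: they are no part of the job. Leave any blue, green or purple look-alike of the lens alone.

How it is judged:
By the outcome, as a careful person would: the job done as asked, in the order asked, and still so for the second after the job is handed in, with the robot touching nothing.
It also fails if it takes over 72 s, if anything falls off the work surface, if the arm or the gripper's body presses on something with over 40 N, if the wrist force passes 120 N, or if a joint passes its speed limit or range.

## Working session

There is one attempt and no reset: what is moved stays moved. The work goes in short steps, each a Python script; the robot and the scene stay as the last script left them, time stands still between calls to the robot, and variables do not carry over. Pictures are saved under pics/ and viewed, and the job is handed in when it is done.

```bash
mkdir -p pics
python3 - <<'E'
from plant import ctrl, effector, camera, get_calibration, ticket, status
import cv2
for n in("scene","top"):
    cv2.imwrite(f"pics/{n}0.png",camera(n)); c=get_calibration(n); print(n,c)
print(status.current_time(),status.current_tcp_pos(),status.current_ee_rot())
E
```

```text
scene {'mtx': array([[443.17741905,   0.        , 310.32245033],
       [  0.        , 443.17741905, 206.95139849],
       [  0.        ,   0.        ,   1.        ]]), 'k1': -0.12779402039605584, 'world_to_cam': array([[ 0.63867838,  0.76938038, -0.01198941, -0.33786366],
       [ 0.4614193 , -0.39540967, -0.79419357, -0.19683866],
       [-0.61577768,  0.50170212, -0.60754657,  1.31577075],
       [ 0.        ,  0.        ,  0.        ,  1.        ]])}
top {'mtx': array([[461.32044375,   0.        , 320.13723664],
       [  0.        , 461.32044375, 203.64021194],
       [  0.        ,   0.        ,   1.        ]]), 'k1': -0.033571982168855596, 'world_to_cam': array([[-0.01181386, -0.99946835,  0.03038832, -0.02355338],
       [-0.99828458,  0.01004614, -0.05767994,  0.57713316],
       [ 0.05734399, -0.03101761, -0.99787252,  0.88053898],
       [ 0.        ,  0.        ,  0.        ,  1.        ]])}
0.1 [0.20632101 0.58940392 0.24053669] [-1.57255446e+00  2.04206878e-04 -3.36816437e-01]
```

View pics/scene0.png

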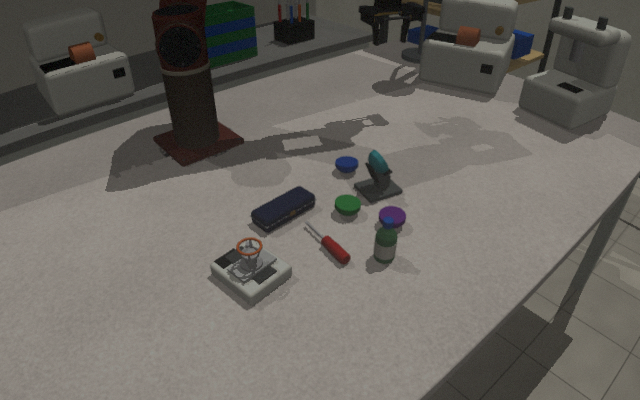

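View pics/top0.png

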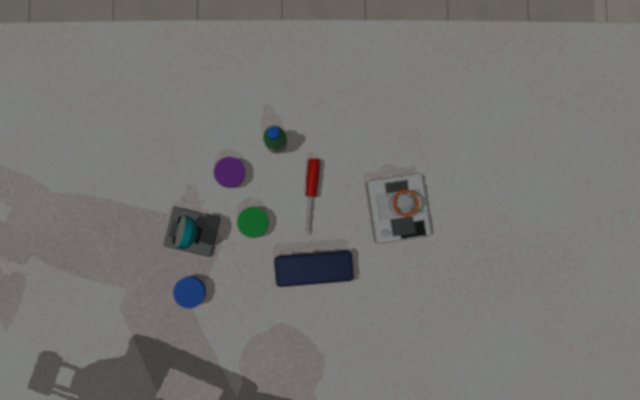

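The scene view shows the cradle with the lens near (378,175), the station near (250,270) with its orange ring at (249,247), the bottle at (386,245), the driver at (330,245) and the case at (284,208). In the top view the cradle is at (192,232), the lens at (185,232), the station at (400,208) and the ring at (406,203). Next I'll zoom in.

Run:
```python
import cv2, numpy as np
s=cv2.imread("pics/scene0.png"); t=cv2.imread("pics/top0.png")
def crop(i,x0,y0,w,h): return cv2.resize(np.clip(i[y0:y0+h,x0:x0+w].astype(float)*1.7,0,255).astype(np.uint8),(400,300),interpolation=cv2.INTER_CUBIC)
a=np.vstack([np.hstack([crop(s,345,143,68,51+8)[:300],crop(s,205,230,96,72)]),np.hstack([crop(t,156,201,72,54),crop(t,356,168,96,72+12)])])
cv2.imwrite("pics/zoom0.png",a)
```

```text
(no output)
```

View pics/zoom0.png

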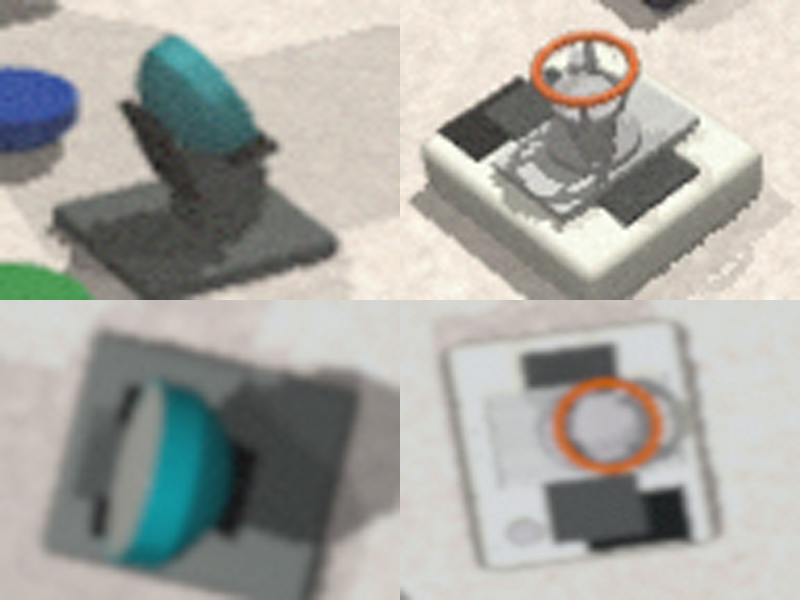

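```bash
cat > h.py <<'E'
import cv2, numpy as np
from plant import get_calibration
def rays(name,px):
    c=get_calibration(name); M=c["mtx"]; T=c["world_to_cam"]; k=c["k1"]
    px=np.asarray(px,float).reshape(-1,1,2)
    u=cv2.undistortPoints(px,M,np.array([k,0,0,0.]))[:,0]
    d=np.c_[u,np.ones(len(u))]@T[:3,:3]   # R^T d
    o=-T[:3,:3].T@T[:3,3]
    return o,d
def onplane(name,px,z):
    o,d=rays(name,px); s=(z-o[2])/d[:,2]; return o+s[:,None]*d
def proj(name,P):
    c=get_calibration(name);T=c["world_to_cam"]
    return cv2.projectPoints(np.asarray(P,float).reshape(-1,1,3),cv2.Rodrigues(T[:3,:3])[0],T[:3,3],c["mtx"],np.array([c["k1"],0,0,0.]))[0][:,0]
def fitc(P):
    A=np.c_[2*P[:,:2],np.ones(len(P))]; s=np.linalg.lstsq(A,(P[:,:2]**2).sum(1),rcond=None)[0]
    return s[:2],np.sqrt(s[2]+s[0]**2+s[1]**2)
E
cat > m1.py <<'E'
import cv2,numpy as np
from h import *
for n,b in (("top",(356,168,452,250)),("scene",(205,225,301,300))):
    i=cv2.imread(f"pics/{n}0.png"); x0,y0,x1,y1=b
    hsv=cv2.cvtColor(i,cv2.COLOR_BGR2HSV)
    m=cv2.inRange(hsv,(3,110,60),(20,255,255)); mm=np.zeros_like(m); mm[y0:y1,x0:x1]=m[y0:y1,x0:x1]
    ys,xs=np.nonzero(mm); P=onplane(n,np.c_[xs,ys],.0825); print(n,"ring",len(xs),fitc(P))
    cs=max(cv2.findContours(mm,cv2.RETR_EXTERNAL,cv2.CHAIN_APPROX_NONE)[0],key=len)[:,0]
    print(" outer",fitc(onplane(n,cs,.0825)))
    # station base
    # teal
    m=cv2.inRange(hsv,(80,90,30),(98,255,255)); 
    cs=max(cv2.findContours(m,cv2.RETR_EXTERNAL,cv2.CHAIN_APPROX_NONE)[0],key=cv2.contourArea)
    print(" teal bbox",cv2.boundingRect(cs),cv2.moments(cs)["m10"]/cv2.moments(cs)["m00"],cv2.moments(cs)["m01"]/cv2.moments(cs)["m00"])
i=cv2.imread("pics/top0.png"); g=cv2.cvtColor(i,cv2.COLOR_BGR2GRAY)
np.set_printoptions(linewidth=250)
print(g[200:260:3,155:240:3])
E
python3 m1.py
```

```text
top ring 204 (array([ 0.57353544, -0.18261347]), np.float64(0.02178544142493209))
 outer (array([ 0.57364175, -0.18257713]), np.float64(0.023312860338837674))
 teal bbox (178, 216, 20, 33) 188.53001464128843 233.19668130795506
scene ring 138 (array([ 0.5702684 , -0.18182981]), np.float64(0.021927277813959346))
 outer (array([ 0.57046404, -0.18199881]), np.float64(0.023327818629670444))
 teal bbox (369, 150, 19, 22) 377.8315118397085 160.42531876138432
[[125 126 126 125 125 125 125 124 122 113 112 115 115 114 116 120 118 126 125 126 125 125 125 125 124 126 126 126 126]
 [125 126 126 126 126 124 121 116 117 114 116 117 116 115 116 119 122 126 126 126 126 126 125 126 124 125 126 126 121]
 [123 124 125 126 125 124  99  94 106 112 118 119 118 115 116 117 123 127 125 126 125 125 123 125 123 126 125 124 113]
 [124 125 123 125 123 117  77  70  66  66  65  80 101 106 112 113 122 122 125 126 124 125 126 125 124 126 125 122 116]
 [112 116 118 121 122 105  72  70  70  71  69  68  67  63  66  81 101 107 115 113 110 115 123 125 125 123 125 121 103]
 [113 113 115 111 115  99  70  70  65  69  58  63
[... 1036 characters left out ...]
 83  73  73  34  79  81  61  61  51  38  43  24  59  50  40  39  39  58  73 103 123 123 122 121 123 124]
 [113 112 111  84  73  73  72  81  63  52  53  39  61  70  67  69  70  69  62  48  77 106 115 123 123 122 121 122 123]
 [112 111 110 109 107 100  84  72  53  48  52  67  71  71  71  70  70  70  68  48  89 113 120 122 123 120 120 123 125]
 [110 112 110 111 111 112 112 111 106 100  84  77  71  70  70  71  69  70  67  50 100 112 122 123 123 124 120 125 124]
 [112 111 113 113 112 109 111 109 111 113 115 113 110 102  89  76  70  68  63  65 106 118 125 123 122 125 121 121 122]
 [109 111 112 110 112 109 111 113 112 112 113 111 111 115 111 111 114 105 101 107 112 122 126 125 124 123 123 125 123]]
```

```bash
cat > m2.py <<'E'
import cv2,numpy as np
from h import *
ov=[]
for n,b,thr in (("top",(156,200,228,262),74),("scene",(350,165,408,206),74)):
    i=cv2.imread(f"pics/{n}0.png"); x0,y0,x1,y1=b
    g=cv2.GaussianBlur(cv2.cvtColor(i,cv2.COLOR_BGR2GRAY),(3,3),0)
    mm=np.zeros_like(g); mm[y0:y1,x0:x1]=(g[y0:y1,x0:x1]<thr)*255
    mm=cv2.morphologyEx(mm,cv2.MORPH_OPEN,np.ones((3,3)))
    c=max(cv2.findContours(mm,cv2.RETR_EXTERNAL,cv2.CHAIN_APPROX_NONE)[0],key=cv2.contourArea)
    h=cv2.convexHull(c)[:,0]
    P=onplane(n,h,.012)[:,:2]
    r=cv2.minAreaRect((P*1000).astype(np.float32)); print(n,r)
    z=cv2.cvtColor(mm,cv2.COLOR_GRAY2BGR); z=cv2.addWeighted(i,1,z,.3,0)[y0-20:y1+10,x0-10:x1+10]
    ov.append(cv2.resize(z,(400,400)))
cv2.imwrite("pics/m2.png",np.hstack(ov))
E
python3 m2.py
```

```text
top ((525.2127685546875, 213.82691955566406), (102.2265625, 80.15489959716797), 79.09294128417969)
scene ((507.86962890625, 226.61920166015625), (112.06617736816406, 165.83456420898438), 59.08183288574219)
```

View pics/m2.png

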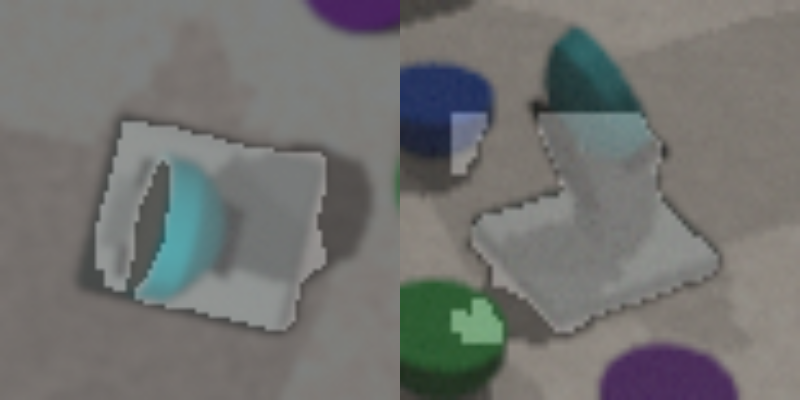

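```bash
cat > m3.py <<'E'
import cv2,numpy as np,sys
from h import *
cx,cy,yaw=map(float,sys.argv[1:4]); 
ex=np.array([np.cos(yaw),np.sin(yaw),0]); ey=np.array([-ex[1],ex[0],0]); ez=np.array([0,0,1.])
O=np.array([cx,cy,0]); C=O+.085*ez
a=np.cos(np.radians(25))*ex-np.sin(np.radians(25))*ez; v=np.cross(a,ey)
t=np.linspace(0,2*np.pi,60)[:,None]
circ=lambda off,r: C+a*off+r*(np.cos(t)*ey+np.sin(t)*v)
base=[O+sx*.0475*ex+sy*.04*ey+.012*ez for sx,sy in((1,1),(1,-1),(-1,-1),(-1,1))]
ov=[]
for n,b in (("top",(152,196,232,256)),("scene",(340,140,420,200+10))):
    i=np.clip(cv2.imread(f"pics/{n}0.png").astype(float)*1.6,0,255).astype(np.uint8)
    x0,y0=b[:2]; k=5
    z=cv2.resize(i[y0:y0+75,x0:x0+80],None,fx=k,fy=k,interpolation=cv2.INTER_NEAREST)
    for P,col in((base,(0,255,255)),(circ(-.006,.03),(0,0,255)),(circ(.006,.03),(255,0,255))):
        q=((proj(n,P)-[x0,y0]+.5)*k).astype(np.int32); cv2.polylines(z,[q],True,col,1)
    ov.append(z)
cv2.imwrite(sys.argv[4],np.hstack(ov))
E
python3 m3.py .5259 .2174 -1.7613 pics/m3a.png
```

```text
(no output)
```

View pics/m3a.png

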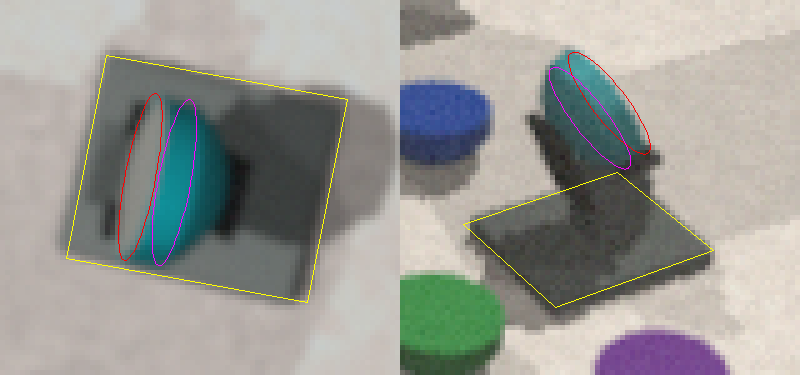

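```bash
sed -i 's/k=5/k=14/; s/80\],None/28],None/; s/y0+75/y0+42/' m3.py; sed -i 's/(152,196,232,256)/(170,210,0,0)/; s/(340,140,420,200+10)/(364,143,0,0)/' m3.py; python3 m3.py .5259 .2174 -1.7613 pics/m3b.png;  python3 m3.py .5259 .214 -1.80 pics/m3c.png
```

```text
(no output)
```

View pics/m3b.png

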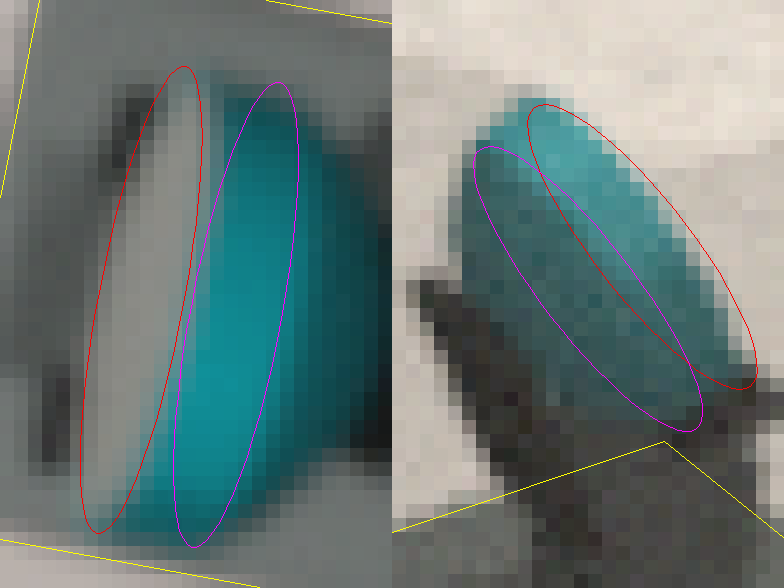

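View pics/m3c.png

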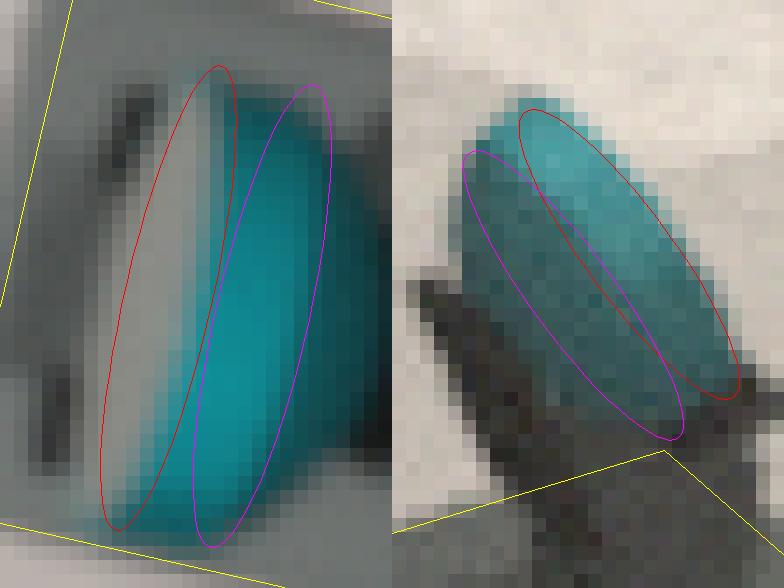

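```bash
cat >> h.py <<'E'
from scipy.spatial.transform import Rotation as Ro
YAW=-1.785; CO=np.array([.5260,.2160,0.])
RING=np.array([.572,-.182])
def ori(d,jaw):
    d=d/np.linalg.norm(d); R=np.c_[np.cross(d,jaw),d,jaw]; return Ro.from_matrix(R).as_euler('xyz')
def cvec(ang,yaw=YAW):  # approach dir elev ang below horizontal, jaw
    ex=np.array([np.cos(yaw),np.sin(yaw),0]); ey=np.array([-ex[1],ex[0],0])
    return np.cos(ang)*ex-np.array([0,0,np.sin(ang)]), ey, ex
E
python3 - <<'E'
from h import *
from plant import ctrl
C=CO+[0,0,.085]
for th in (0,10,20,30):
  for s in (1,-1):
    d,ey,ex=cvec(np.radians(25+th)); 
    r=[]
    for P in (C,C-.08*d,C-.05*ex+[0,0,.06]):
        q=ctrl.solve_ik(P,ori(d,s*ey)); r.append(None if q is None else np.round(q,2).tolist())
    print(th,s,r)
    for yw in np.arange(-3.14,3.1,.5):
        d2,e2,_=cvec(np.radians(90-0-0)-0+0*th if th==0 else np.radians(90+0)-0+np.radians(th),yw)
        q=ctrl.solve_ik([*RING,.107],ori(d2,s*e2))
        if q is not None: print("   ",round(yw,2),np.round(q,2).tolist())
E
```

```text
0 1 [[0.61, 0.94, 1.19, -0.72, 1.92, 0.91], [0.67, 1.02, 0.97, -0.71, 2.05, 0.85], [0.65, 0.94, 1.05, -0.72, 2.04, 0.84]]
    -3.14 [-0.44, 0.29, 1.71, -0.0, 1.14, 1.13]
    -2.64 [-0.44, 0.29, 1.71, -0.0, 1.14, 0.63]
    -2.14 [-0.44, 0.29, 1.71, -0.0, 1.14, 0.13]
    -1.64 [-0.44, 0.29, 1.71, -0.0, 1.14, -0.37]
    -1.14 [-0.44, 0.29, 1.71, 0.0, 1.14, -0.87]
    -0.64 [-0.44, 0.29, 1.71, 0.0, 1.14, -1.37]
    -0.14 [-0.44, 0.29, 1.71, 0.0, 1.14, -1.87]
    0.36 [-0.44, 0.29, 1.71, 0.0, 1.14, -2.37]
    1.86 [-0.44, 0.29, 1.71, 0.0, 1.14, 2.41]
    2.36 [-0.44, 0.29, 1.71, -0.0, 1.14, 1.91]
    2.86 [-0.44, 0.29, 1.71, -0.0, 1.14, 1.41]
0 -1 [[0.61, 0.94, 1.19, -0.72, 1.92, -2.24], [0.67, 1.02, 0.97, -0.71, 2.05, -2.29], [0.65, 0.94, 1.05, -0.72, 2.04, -2.3]]
    -3.14 [-0.44, 0.29, 1.71, 0.0, 1.14, -2.01]
    -2.64 [-0.44, 0.29, 1.71, -0.0, 1.14, -2.51]
    -1.14 [-0.44, 0.29, 1.71, -0.0, 1.14, 2.27]
    -0.64 [-0.44, 0.29, 1.71, 0.0, 1.14, 1.77]
    -0.14 [-0.44, 0.29, 1.71, -0.0, 1.14, 1.27]
    0.36 [-0.44, 0.29, 1.71, 0.0, 1.14, 0.77]
    0.86 [-0.44, 0.29, 1.71, -0.0, 1.14, 0.
[... 3435 characters left out ...]
.34]
    2.86 [-0.5, -0.01, 2.14, 0.22, 0.51, 1.19]
30 -1 [[0.5, 0.59, 1.47, -0.45, 1.52, -2.3], [0.55, 0.58, 1.34, -0.43, 1.66, -2.32], [0.55, 0.59, 1.34, -0.43, 1.65, -2.31]]
    -3.14 [-0.59, 0.01, 2.12, 0.5, 0.63, -2.52]
    -1.64 [-0.67, 0.47, 1.56, 0.43, 1.44, 2.41]
    -1.14 [-0.58, 0.6, 1.38, 0.27, 1.62, 2.08]
    -0.64 [-0.48, 0.68, 1.26, 0.08, 1.72, 1.72]
    -0.14 [-0.38, 0.69, 1.24, -0.12, 1.72, 1.35]
    0.36 [-0.28, 0.63, 1.33, -0.3, 1.61, 0.99]
    0.86 [-0.2, 0.52, 1.5, -0.46, 1.42, 0.65]
    1.36 [-0.17, 0.36, 1.71, -0.58, 1.16, 0.3]
    1.86 [-0.2, 0.19, 1.92, -0.62, 0.86, -0.12]
    2.36 [-0.32, 0.05, 2.08, -0.42, 0.58, -0.8]
    2.86 [-0.5, -0.01, 2.14, 0.22, 0.51, -1.95]
```

Run:
```python
from h import *
from plant import ctrl,effector,status,camera
C=CO+[0,0,.085]; d,ey,ex=cvec(np.radians(25)); o=ori(d,ey)
effector.move_gripper(1.0)
ctrl.move_pose(C-.10*d,o); print(status.current_time())
ctrl.movel(C-.03*d,o,velocity=.12,until_force=4)
cv2.imwrite("pics/s1.png",camera("scene")); cv2.imwrite("pics/t1.png",camera("top"))
print(status.current_time(),status.current_tcp_pos(),C-.03*d,status.current_wrist_force())
for n in("scene","top"): print(proj(n,[C]))
s=cv2.imread("pics/s1.png");t=cv2.imread("pics/t1.png")
cv2.imwrite("pics/z1.png",np.hstack([cv2.resize(s[100:220,310:430],(400,400)),cv2.resize(t[180:280,140:240],(400,400))]))
```

```text
1.9917
2.825 [0.53220803 0.2436365  0.09844911] [0.5317796  0.24256785 0.09767855] [-0.29712396 -0.2107193   0.83883849]
[[379.01178596 161.90962054]]
[[183.67454496 231.31940503]]
```

View pics/z1.png

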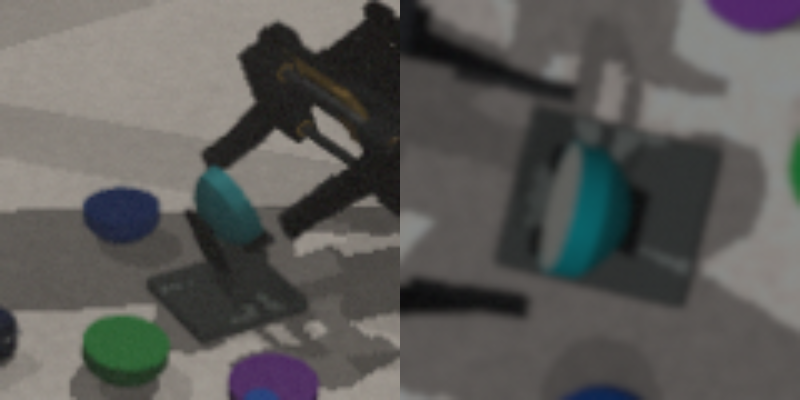

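The top crop shows the open fingers either side of the lens (tips near (577,95) and (525,305) in the crop, lens between y=145 and 275). They are centred to within about a millimetre, so I'll go in and grip.

Run:
```python
from h import *
from plant import ctrl,effector,status,camera
C=CO+[0,0,.085]; d,ey,ex=cvec(np.radians(25)); o=ori(d,ey)
print(ctrl.movel(C,o,velocity=.06,until_force=5))
print(status.current_tcp_pos()-C,status.current_wrist_force())
effector.move_gripper(0.5,25); print(status.current_finger_gap()*87,status.current_wrist_force(),status.current_torque(),status.current_time())
cv2.imwrite("pics/s2.png",camera("scene")); cv2.imwrite("pics/t2.png",camera("top"))
s=cv2.imread("pics/s2.png");t=cv2.imread("pics/t2.png")
cv2.imwrite("pics/z2.png",np.hstack([cv2.resize(s[100:220,310:430],(400,400)),cv2.resize(t[180:280,140:240],(400,400))]))
```

```text
False
[ 1.22451401e-05 -2.32697830e-04  7.99924727e-05] [ 0.68168445 -0.39424655  0.8298765 ]
59.12683211676531 [-6.76493532  0.77810691  3.55680714] [ 0.03547409  0.60269179 -0.98702525] 4.0833
```

View pics/z2.png

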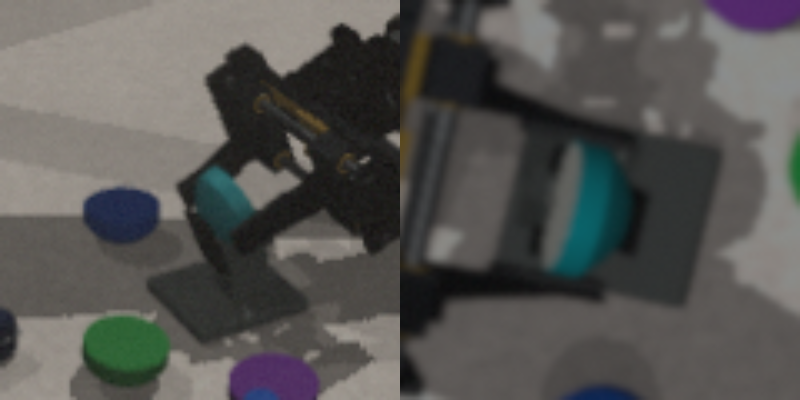

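The fingers are closed on the band with a gap of 59 mm. Next I'll lift up and back out.

Run:
```python
from h import *
from plant import ctrl,effector,status,camera
C=CO+[0,0,.085]; d,ey,ex=cvec(np.radians(25)); o=ori(d,ey)
ctrl.movel(C-.02*ex+[0,0,.02],o,velocity=.05)
print(status.current_finger_gap()*87,status.current_wrist_force(),status.current_time())
ctrl.movel(C-.03*ex+[0,0,.13],o,velocity=.15)
print(status.current_finger_gap()*87,status.current_wrist_force(),status.current_torque(),status.current_time())
cv2.imwrite("pics/s3.png",camera("scene")); cv2.imwrite("pics/t3.png",camera("top"))
s=cv2.imread("pics/s3.png");t=cv2.imread("pics/t3.png")
cv2.imwrite("pics/z3.png",np.hstack([cv2.resize(s[80:200,310:430],(400,400)),cv2.resize(t[180:280,120:220],(400,400))]))
```

```text
59.06694593904702 [-0.165199   -0.25707184 -1.34359035] 4.9
59.18632505302444 [ 0.44349022 -0.49917568 -2.42906667] [ 0.76734842 -0.10199308  0.00789389] 5.7833
```

View pics/z3.png

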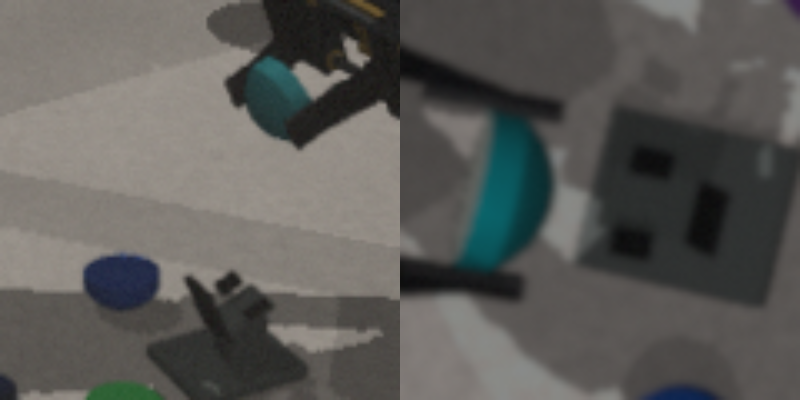

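Run:
```python
from h import *
from plant import ctrl,effector,status,camera
d,ey,ex=cvec(np.pi/2,-2.5); o=ori(d,ey)
ctrl.move_pose([*RING,.20],o); print(status.current_time())
ctrl.movel([*RING,.125],o,velocity=.1,until_force=6)
ctrl.sleep(.3)
print(status.current_finger_gap()*87,status.current_wrist_force(),status.current_torque(),status.current_tcp_pos(),status.current_time())
cv2.imwrite("pics/s4.png",camera("scene")); cv2.imwrite("pics/t4.png",camera("top"))
s=cv2.imread("pics/s4.png");t=cv2.imread("pics/t4.png")
cv2.imwrite("pics/z4.png",np.hstack([cv2.resize(s[210:290,210:290],(400,400)),cv2.resize(t[160:260,356:456],(400,400))]))
```

```text
7.4667
59.48416621080084 [-0.44317956  0.29490838 -1.87461889] [-0.0698709   0.10190934  0.01646832] [ 0.57232561 -0.18219394  0.12566003] 8.6667
```

View pics/z4.png

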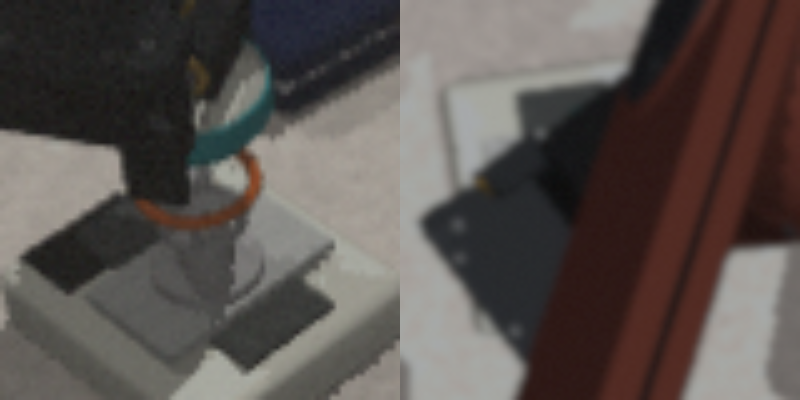

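Run:
```python
from h import *
s=cv2.imread("pics/s4.png"); z=cv2.resize(s[210:290,210:290],(800,800),interpolation=cv2.INTER_NEAREST)
z=np.clip(z*1.5,0,255).astype(np.uint8)
t=np.linspace(0,6.283,80)
for dz,r,c in((.006,.03,(0,0,255)),(-.006,.03,(255,0,255))):
    P=np.c_[.5723+r*np.cos(t),-.1822+r*np.sin(t),0*t+.1257+dz]
    cv2.polylines(z,[((proj("scene",P)-210+.5)*10).astype(np.int32)],True,c,1)
P=np.c_[.5703+.022*np.cos(t),-.1818+.022*np.sin(t),0*t+.0825]
cv2.polylines(z,[((proj("scene",P)-210+.5)*10).astype(np.int32)],True,(0,255,0),1)
cv2.imwrite("pics/o4.png",z[:550])
```

```text
(no output)
```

View pics/o4.png

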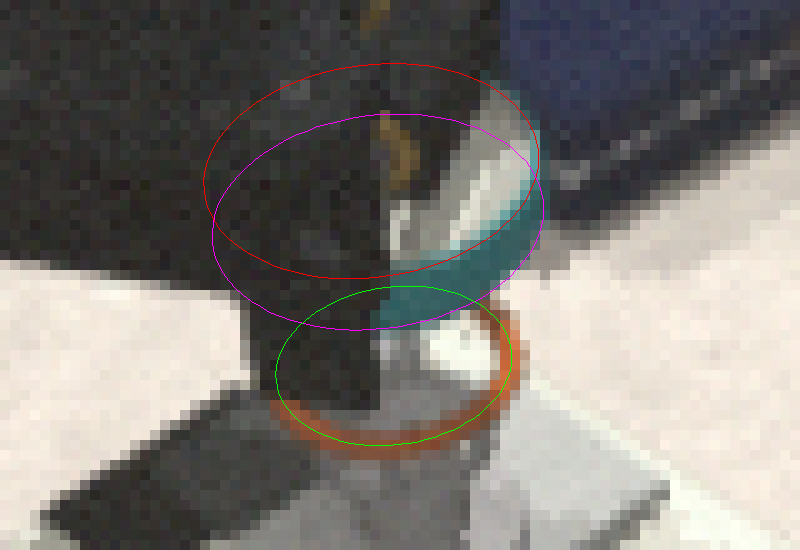

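Run:
```python
from h import *
from plant import ctrl,effector,status,camera
np.set_printoptions(precision=4,suppress=True)
d,ey,ex=cvec(np.pi/2,-2.5); o=ori(d,ey); print(ey)
f0=np.array(status.current_wrist_force());t0=np.array(status.current_torque())
ctrl.movel([*RING,.108],o,velocity=.05,until_force=2)
r=ctrl.movel([*RING,.098],o,velocity=.01,until_force=2)
for k in range(4):
    print(r,np.array(status.current_tcp_pos()),np.array(status.current_wrist_force())-f0,np.array(status.current_torque())-t0,status.current_finger_gap()*87,status.current_time()); ctrl.sleep(.05)
```

```text
[ 0.5985 -0.8011  0.    ]
True [ 0.5717 -0.1822  0.1016] [-1.6997 -0.7621  4.0201] [-0.1068 -0.055   0.0769] 59.46985203354605 9.9167
True [ 0.5717 -0.1821  0.1016] [-1.0352 -1.288   5.6626] [-0.19   -0.0168  0.1074] 59.12206021752202 9.9667
True [ 0.5717 -0.1822  0.1016] [-1.3162 -2.4035  6.1035] [-0.1302 -0.0256  0.0323] 58.9548936970542 10.0167
True [ 0.5717 -0.1822  0.1015] [-0.4214 -1.3223  6.857 ] [-0.1985 -0.0622  0.0899] 59.55517922736594 10.0667
```

Run:
```python
from h import *
from plant import ctrl,effector,status,camera
np.set_printoptions(precision=4,suppress=True)
d,ey,ex=cvec(np.pi/2,-2.5); o=ori(d,ey)
p=np.array([.5717,-.1822])
for k in range(3):
    ctrl.movel([*p,.1045],o,velocity=.03); ctrl.sleep(.15)
    f0=np.mean([status.current_wrist_force() for _ in range(1)],0)
    if k: pass
    if k==0: p=p+[-.0007,-.0010]
    ctrl.movel([*p,.1045],o,velocity=.03)
    r=ctrl.movel([*p,.099],o,velocity=.01,until_force=2.5)
    F=[]
    for _ in range(6): ctrl.sleep(.04); F.append(np.array(status.current_wrist_force())-f0)
    F=np.mean(F,0); print(r,p,np.array(status.current_tcp_pos()),F,status.current_finger_gap()*87,status.current_time())
    p=p+np.clip(.0015*F[:2]/max(F[2],1)*2,-.0015,.0015)
```

```text
True [ 0.571  -0.1832] [ 0.5711 -0.1832  0.1012] [0.4109 0.112  7.7033] 58.91058511199747 11.4583
True [ 0.5712 -0.1832] [ 0.5712 -0.1832  0.1012] [-0.0033 -0.3282  7.3112] 58.87195288335612 12.825
True [ 0.5712 -0.1833] [ 0.5712 -0.1833  0.1012] [0.4253 0.6138 6.6477] 59.20196559260924 14.1833
```

Seated: the lateral force is near zero with the dome pressing at 7 N, at the expected height. Now I'll release and back off upward.

Run:
```python
from h import *
from plant import ctrl,effector,status,camera
np.set_printoptions(precision=4,suppress=True)
d,ey,ex=cvec(np.pi/2,-2.5); o=ori(d,ey)
p=[.5712,-.1833]
effector.move_gripper(.78,10); print(status.current_finger_gap()*87,status.current_wrist_force())
effector.move_gripper(1.0)
ctrl.movel([*p,.20],o,velocity=.1)
ctrl.move_pose([.45,.05,.30],o); print(status.current_time())
cv2.imwrite("pics/s5.png",camera("scene")); cv2.imwrite("pics/t5.png",camera("top"))
s=cv2.imread("pics/s5.png");t=cv2.imread("pics/t5.png")
cv2.imwrite("pics/z5.png",np.hstack([cv2.resize(s[210:290,210:290],(400,400)),cv2.resize(t[160:260,356:456],(400,400))]))
```

```text
67.7128093086992 [ 0.0766 -0.0362 -0.2435]
17.5917
```

View pics/z5.png

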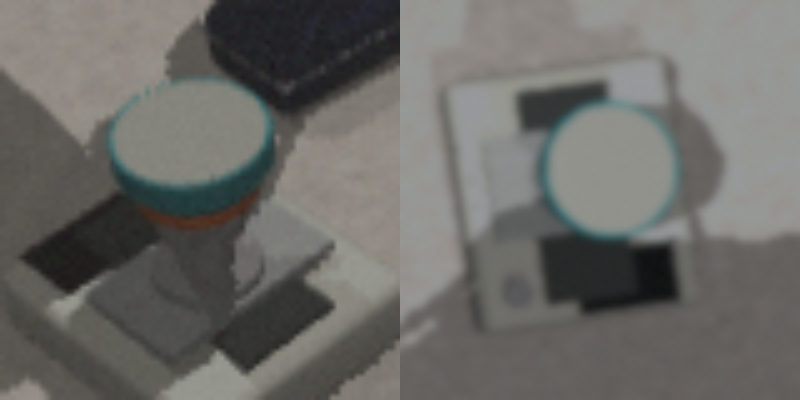

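The lens sits in the ring and looks level. The face ellipse is centred near (191,130) in the scene crop, and in the top crop the teal rim is even all round at (612,168). I'll check and trim the level by pressing lightly with both fingertips at ±20 mm, along two perpendicular directions.

Run:
```python
from h import *
from plant import ctrl,effector,status,camera
np.set_printoptions(precision=4,suppress=True)
p=[.5712,-.1833]
effector.move_gripper(25/87.)
for yw in (-2.5,-.93):
    d,ey,ex=cvec(np.pi/2,yw); o=ori(d,ey)
    ctrl.move_pose([*p,.16],o)
    ctrl.movel([*p,.132],o,velocity=.05,until_force=3); ctrl.sleep(.1)
    f0=np.array(status.current_wrist_force());t0=np.array(status.current_torque())
    for lim in (1.2,3):
        r=ctrl.movel([*p,.1235],o,velocity=.004,until_force=lim)
        z=status.current_tcp_pos(); ctrl.sleep(.15)
        T=np.array(status.current_torque())-t0
        print(yw,r,np.array(z),np.array(status.current_tcp_pos()),np.array(status.current_wrist_force())-f0,T,"about ex",T@ex,status.current_time())
    ctrl.movel([*p,.15],o,velocity=.05)
```

```text
-2.5 True [ 0.5711 -0.1832  0.127 ] [ 0.5711 -0.1832  0.127 ] [-0.6558  0.1553  5.1393] [ 0.1743  0.0496 -0.0252] about ex -0.16931012255438718 22.2417
-2.5 True [ 0.5712 -0.1832  0.127 ] [ 0.5712 -0.1832  0.127 ] [-0.9395  0.0756  5.1537] [ 0.0782  0.1304 -0.0034] about ex -0.1406365118754612 22.6917
-0.93 True [ 0.5712 -0.1832  0.1269] [ 0.5712 -0.1832  0.1269] [1.0737 0.9968 5.4956] [ 0.1224 -0.1904 -0.0081] about ex 0.2257851534571823 26.925
-0.93 True [ 0.5713 -0.1832  0.1269] [ 0.5713 -0.1832  0.1269] [-0.0357  0.3486  4.3803] [0.1606 0.1157 0.0007] about ex 0.003269583876121353 27.3583
```

Run:
```python
from h import *
from plant import ctrl,effector,status,camera
np.set_printoptions(precision=4,suppress=True)
p=[.5712,-.1833]
for yw in (-.93,-2.5):
    d,ey,ex=cvec(np.pi/2,yw); o=ori(d,ey)
    ctrl.movel([*p,.15],o) if yw==-.93 else ctrl.move_pose([*p,.15],o)
    ctrl.movel([*p,.1295],o,velocity=.04,until_force=3); ctrl.sleep(.1)
    f0=np.array(status.current_wrist_force());t0=np.array(status.current_torque())
    r=ctrl.movel([*p,.124],o,velocity=.004,until_force=8)
    T=[];F=[]
    for _ in range(6): ctrl.sleep(.05);T.append(np.array(status.current_torque())-t0);F.append(np.array(status.current_wrist_force())-f0)
    T=np.mean(T,0);print(yw,r,np.array(status.current_tcp_pos()),np.mean(F,0),T,T@ex,status.current_time())
    ctrl.movel([*p,.15],o,velocity=.05)
ctrl.move_pose([.45,.05,.30],o); print(status.current_time())
cv2.imwrite("pics/s6.png",camera("scene")); cv2.imwrite("pics/t6.png",camera("top"))
s=cv2.imread("pics/s6.png");t=cv2.imread("pics/t6.png")
cv2.imwrite("pics/z6.png",np.hstack([cv2.resize(s[210:290,210:290],(400,400)),cv2.resize(t[160:260,356:456],(400,400))]))
# face plane check: fit face ellipse edge
for n,im,c in(("scene",s,(248,236)),("top",t,(409,202))):
    hsv=cv2.cvtColor(im,cv2.COLOR_BGR2HSV); m=cv2.inRange(hsv,(80,80,30),(98,255,255))
    mm=np.zeros_like(m); mm[c[1]-30:c[1]+35,c[0]-30:c[0]+30]=m[c[1]-30:c[1]+35,c[0]-30:c[0]+30]
    k=cv2.convexHull(cv2.findNonZero(mm))[:,0]
    if n=="top": print(n,fitc(onplane(n,k,.1076)))
    cs=cv2.findContours(255-mm,cv2.RETR_CCOMP,cv2.CHAIN_APPROX_NONE)[0]
    cs=[q[:,0] for q in cs if cv2.pointPolygonTest(q,c,False)>=0 and 100<cv2.contourArea(q)<3000]
    for q in cs:
        P=onplane(n,q,.1076); cc,r=fitc(P); D=P[:,:2]-cc; a=np.arctan2(D[:,1],D[:,0]); R=np.hypot(*D.T)
        print(n,"face",cc,r,"2nd harm mm",2000*np.mean(R*np.cos(2*a)),2000*np.mean(R*np.sin(2*a)))
```

```text
-0.93 True [ 0.5713 -0.1833  0.1269] [-0.6986 -0.2975  5.8787] [ 0.1017  0.1828 -0.0426] -0.08571145549946917 30.175
-2.5 True [ 0.5713 -0.1832  0.1269] [-0.5538  0.079   5.2703] [0.1603 0.1931 0.0214] -0.2440059566297448 34.1667
35.9583
top (array([ 0.5727, -0.1817]), np.float64(0.030987827391238496))
```

View pics/z6.png

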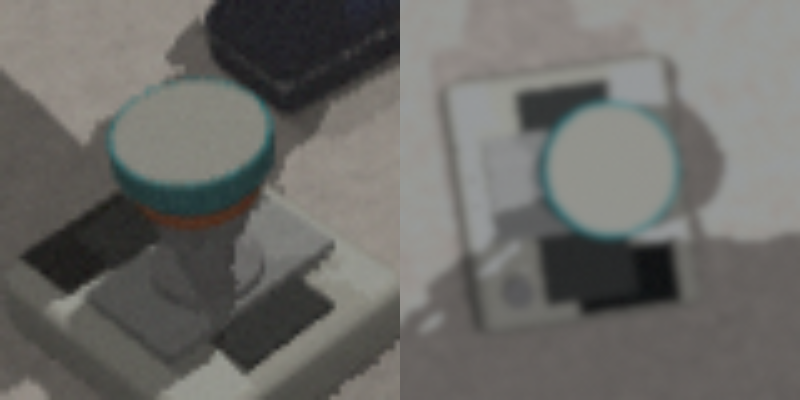

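Run:
```python
from h import *
t=np.linspace(0,6.283,120); out=[]
for n,cxy,x0,y0 in(("scene",(.5695,-.1825),222,218),("top",(.5727,-.1817),382,178)):
    s=cv2.imread(f"pics/{n[0]}6.png"); z=cv2.resize(s[y0:y0+50,x0:x0+50],(400,400),interpolation=cv2.INTER_NEAREST); z=np.clip(z*1.5,0,255).astype(np.uint8)
    for h,c in((.1076,(0,0,255)),(.0956,(255,0,255))):
        P=np.c_[cxy[0]+.03*np.cos(t),cxy[1]+.03*np.sin(t),0*t+h]
        cv2.polylines(z,[((proj(n,P)-[x0,y0]+.5)*8).astype(np.int32)],True,c,1)
    out.append(z)
cv2.imwrite("pics/o6.png",np.hstack(out))
# tilt from scene: face/band edge pixels
s=cv2.imread("pics/s6.png"); hsv=cv2.cvtColor(s,cv2.COLOR_BGR2HSV)
m=(cv2.inRange(hsv,(75,60,20),(100,255,255)))[205:290,215:285]
k=cv2.convexHull(cv2.findNonZero(m))[:,0]+[215,205]
P=onplane("scene",k,.1076); top=P[k[:,1]<236]  # far/upper part of the outline = rim of face
print(len(top),fitc(top))
```

```text
7 (array([ 0.57085786, -0.1818353 ]), np.float64(0.030048259507983337))
```

View pics/o6.png

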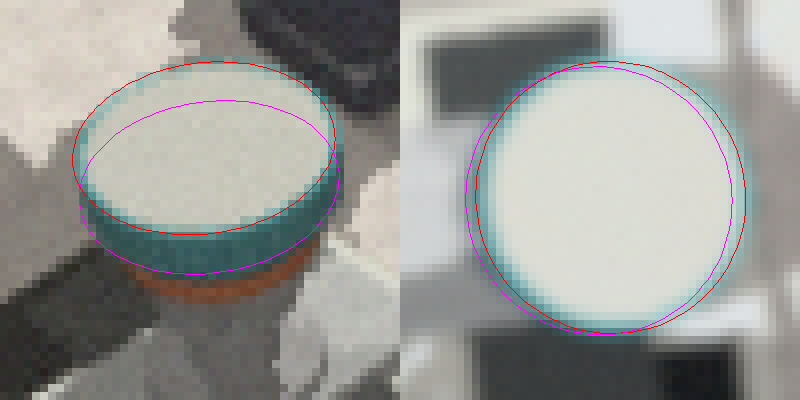

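Run:
```python
from h import *
from plant import ticket,status
def cen(i,n):
    hsv=cv2.cvtColor(i,cv2.COLOR_BGR2HSV); r={}
    for k,lo,hi in(("red",(0,150,60),(3,255,255)),("blue",(105,100,20),(125,255,255)),("purple",(135,80,30),(155,255,255)),("green",(50,100,30),(75,255,255))):
        c=[q for q in cv2.findContours(cv2.inRange(hsv,lo,hi),0,1)[0] if cv2.contourArea(q)>40]
        r[k]=[tuple(np.round(cv2.minEnclosingCircle(q)[0],1)) for q in c]
    return r
for n in("s","t"):
    print(cen(cv2.imread({"s":"pics/scene0.png","t":"pics/top0.png"}[n]),n)); print(cen(cv2.imread(f"pics/{n}6.png"),n))
print(status.current_wrist_force(),status.current_tcp_pos(),status.current_time())
```

```text
{'red': [(np.float64(335.5), np.float64(246.5))], 'blue': [(np.float64(387.6), np.float64(222.0)), (np.float64(346.4), np.float64(162.1)), (np.float64(231.5), np.float64(47.0)), (np.float64(520.5), np.float64(44.2)), (np.float64(415.1), np.float64(34.5)), (np.float64(430.1), np.float64(33.0)), (np.float64(229.5), np.float64(26.5))], 'purple': [(np.float64(392.0), np.float64(215.0))], 'green': [(np.float64(347.4), np.float64(203.5)), (np.float64(233.0), np.float64(57.5)), (np.float64(230.5), np.float64(37.0)), (np.float64(229.0), np.float64(16.0))]}
{'red': [(np.float64(335.5), np.float64(246.5))], 'blue': [(np.float64(387.6), np.float64(222.0)), (np.float64(345.7), np.float64(162.0)), (np.float64(520.5), np.float64(44.2)), (np.float64(415.0), np.float64(34.8)), (np.float64(430.3), np.float64(32.2))], 'purple': [(np.float64(391.5), np.float64(215.8))], 'green': [(np.float64(347.0), np.float64(203.5)), (np.float64(233.0), np.float64(57.5))]}
{'red': [(np.float64(312.0), np.float64(177.0))], 'blue': [(np.float64(188.9), np.float64(291.8)), (np.float64(313.6), np.float64(268.6)), (np.float64(273.1), np.float64(132.3))], 'purple': [(np.float64(229.2), np.float64(171.7))], 'green': [(np.float64(252.7), np.float64(221.8)), (np.float64(274.3), np.float64(137.6))]}
{'red': [(np.float64(312.0), np.float64(177.0))], 'blue': [(np.float64(300.5), np.float64(266.0)), (np.float64(343.0), np.float64(265.5)), (np.float64(272.8), np.float64(132.5))], 'purple': [(np.float64(229.3), np.float64(172.0))], 'green': [(np.float64(252.9), np.float64(221.5)), (np.float64(274.2), np.float64(137.8))]}
[ 0.80774031 -0.50708532  0.10287217] [0.45015078 0.04919073 0.29895675] 36.0583
```

View pics/s6.png

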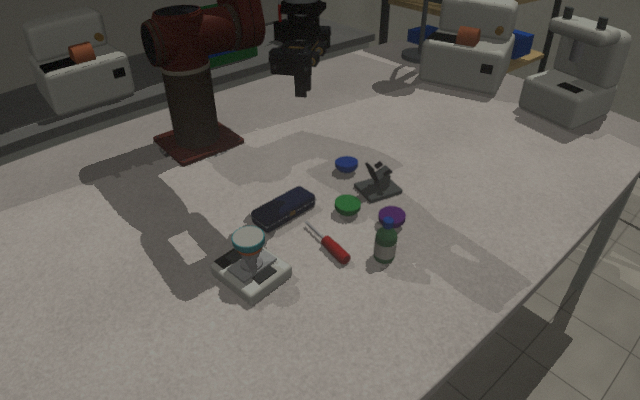

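The picture shows the lens on the ring at (248,239), the cradle empty, everything else where it was, and the arm clear at (295,60). I'm handing the job in.

```bash
python3 -c "
from plant import ticket
ticket.close_job()"
```

```text
the job is handed in; nothing more can be done
```

The turquoise lens is out of its cradle and sits dome down in the orange ring, and the job is handed in at about 36 s. I gripped it across the rim, turned it upright and felt for the ring's centre by moving until the sideways force vanished. I then released it without a drop, pressed the face lightly with both fingertips along two perpendicular directions, and moved clear.

**What the last checks showed**
- **Level:** the fingertips met the face at the same height both ways (TCP 126.9 mm, 126.6 mm expected), so the tilt should be about 1° or less. The outline in both pictures also fits a level face.
- **Centred:** compared within each camera view, the lens and ring centres agree to about 1.2 mm. The seating height (TCP 101.2 mm) is within 0.4 mm of the 101.6 mm expected.
- **Bystanders:** the bottle, screwdriver and the green and purple look-alikes measure within about a pixel of where they started. In the last top view the arm partly hid the case and hid the blue look-alike, but the scene view shows both in place.

**What disagreed or stayed open**
- The two cameras put the ring 3.3 mm apart in x, so I found its centre by touch instead.
- The moment readings while pressing were too noisy to prove that both fingertips bore equally.

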